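# Set a mower engine just past compression and brake the flywheel

## Task

The rocker cover is off this small engine and its valve gaps are to be checked next, so set it just past the top of its compression stroke: take the flywheel brake off, then push the flywheel round slowly, clockwise seen from above, by one of its vanes until compression has built up, peaked and just faded away to less than the plain drag, and stop there. Then put the brake back on so that it stays. Only push the vanes, and lightly (they are brittle castings: no gripping, no forcing), do not let the wheel kick, and leave the other things on the bench alone.

Things in the scene. Friction and masses are not known exactly. Their poses are not given: they have to be found in the camera images.
- engine: Small vertical-shaft mower engine fixed on two wooden blocks, cowl and rocker cover off. Origin on the bench under the upright crank axis; x points from the axis along the finned cylinder (to the far side, ends 205 mm from the axis), z up. The hidden crank pin tops out 0.9 to 2.6 rad of clockwise turning from the start; where cannot be seen or measured, only felt.
- flywheel (a joint): Angle of the flywheel, rad, grows clockwise from above; its zero means nothing, no mark. Push at a vane, brake off: steady drag of 3 to 5 N; from 0.8 rad before the top it rises to 12 to 17 N (most at 0.45 rad before), is back at the drag at the top, near 0 by 0.2 rad past it; beyond, compression throws the wheel on. Let go within 0.2 rad of the top it stays, farther before it springs back.
- hub (a point): The crank axis at the height of the vane tops, 189 mm above the bench, over the flywheel's middle. The flywheel is a grey cast disc 170 mm across, its flat top 166 mm above the bench, with a starter cup 66 mm across and as high as the vanes in the middle.
- vane (a point): Middle of the top edge of one of eight alike upright radial vanes on the flywheel, 65 mm from the axis; the others stand every 45 degrees from it. A vane is 8 mm thick, 23 mm high, runs from 48 to 82 mm from the axis; 40 mm free between neighbours at mid radius. A vane breaks at 30 N.
- brake_lever (a joint): Angle of the flywheel brake lever on the robot's right-hand near side of the engine, rad: 0 = off, against its stop; 0.30 = on, its rubber pad pressed on the flywheel's rim. It is over-centre: a spring throws it to whichever side of 0.15 it stands and holds it there; about 5 N square to the lever at the grip moves it over.
- lever_grip (a point): Top centre of the lever's upright black grip, a rod 14 mm across and 45 mm tall (200 mm above the bench at its top), 102 mm from the lever's pivot; pad on, it stands 137 mm from the crank axis. Away from the crank axis = off (it travels about 31 mm), towards it = on.
- lever_pivot (a point): Upright pivot bolt of the brake lever, its head 173 mm above the bench, 113 mm from the crank axis.
- rocker_cover: Bystander: grey pressed steel rocker cover, 82 x 98 x 22 mm, lying on the bench in front of the engine; origin at the centre of its underside. Leave it.
- feeler_gauge: Bystander: feeler gauge fan, 102 x 20 x 7 mm, lying behind on the right of the engine. Leave it.
- spanner_17: Bystander: combination spanner 213 mm long, lying to the right. Leave it.
- spanner_10: Bystander: combination spanner 145 mm long, lying far right. Leave it.

How it is judged:
By the outcome, as a careful person would: the job done as asked, in the order asked, and still so for the second after the job is handed in, with the robot touching nothing.
It also fails if it takes over 70 s, if anything falls off the work surface, if the arm or the gripper's body presses on something with over 40 N, if the wrist force passes 120 N, or if a joint passes its speed limit or range.

## Robot

A 7-joint arm with a two-finger parallel gripper is mounted at the origin on a cart in front of the work surface, level with it; the furniture and walls round the work are solid. World frame = base frame: x ahead of the robot, y to its left, z up, the work surface at z = 0. Lengths are in m, angles in degrees, forces in N, time in s.
With the tool pointing down it reaches from about 0.425 to 1.025 m from the base axis. Payload 9.4 kg.
Tool frame: the origin (TCP) lies midway between the tips of the shut fingers; the grasp point (between the pads) lies 19 mm behind it (hold_point_z is the distance from the TCP to the grasp point, in m); z points along the fingers, y is the line along which they close (so a half turn about z gives the same grasp; the last joint's range is limited). The gripper opens to 85 mm and grips with 20 to 120 N. Pads are 22 mm wide; open, the fingers measure 114 mm over their backs; the gripper's body (76 mm by 85 mm) begins 54 mm behind the grasp point. The pads swing forward as they close: fully open they stand 13 mm farther back than shut.
Start: joints at [-79.91, 34.337, -0.143, 91.639, 0.103, 54.024, -4.572], TCP at [0.181, 0.702, 0.231] pointing down, gripper open.
Joint ranges: [-147.43, 147.43], [-19.82, 112.94], [-74.19, 73.91], [6.32, 146.72], [-59.91, 239.91], [6.04, 106.73], [-150.56, 150.56]. Speed limits (degrees/s): [127.2, 127.2, 172.46, 172.46, 180, 180, 180].

## Interface

Orientations are given as [roll, pitch, yaw] about the fixed x, y, z axes, in that order (R = Rz(yaw) Ry(pitch) Rx(roll)).
In Python, from station import * gives the robot as it stands. The module is installed in compiled form; this text tells all that it offers.
- The arm moves only by the tool step_arm, never from a script. Its argument "targets" is a list of rows, each a list of 5 numbers: the opening in per cent of the stroke, from 0 (shut) to 100 (fully open), then the shift along the tool's x, y, z scaled (see below), then the turn about the tool's z scaled (see below). In form: [[grip, tx, ty, tz, roll], ...]. A call has 1 to 10 rows; each row is the pose to reach, as a shift and turn from the pose commanded when the call began, along the tool's axes at that moment; what a row does not reach only later rows make up. The controller multiplies each number of a shift by 0.12 m and each number of a turn by 45 degrees. A row lasts 1/10 s, in which the tool goes at most 50 mm and 8.59 degrees, less where a joint would pass 70% of its speed; a pose out of reach is approached as far as the arm can. A call with a number of a shift or a turn outside -1 to 1 is refused whole. A call with a gripper value outside its range is refused whole. The fingers move at their own pace and stop on an object; "force" is the grip in N (left out, the last holds). Time passes only in rows, so rows that repeat a pose let the fingers close. It gives the time, the measured TCP pose, the force, the opening and the grip force at its end, in the units of the state.
- read_state(): the state, without advancing time (a new reading comes with each control period).
- get_image(name): name is "scene" or "top" or "wrist"; returns (picture, depth): 384x512x3 uint8, red, green, blue; 384x512 float32, m along the optical axis (not along the pixel's ray), 0 where there is no reading.
- camera_model(name): a dict with "K" (3x3 intrinsics, pixels), "xyz" and "rotation" of the camera in the world; the wrist camera has in their place "mount" (4x4, takes a point from camera to tool coordinates, whose origin is the TCP and whose axes are the flange's). Camera axes: x right, y up, looking along -z (the intrinsics and any distortion apply to the point x, -y, -z); pixel columns grow to the right and rows downward; lengths in m; the calibration is good to about 2 mm. The wrist camera is an equidistant fisheye: a pixel r from the principal point sees the ray r / f radians off the axis. A picture is of the moment at which its call begins: read the wrist's pose just before it. camera_model takes no time and is no camera call.
- hand_in(): hands the job in; it is judged then, once.
The state is a dict: "t": time; "joint_pos": joint angles; "dq": joint speeds; "effort": joint torques, N m; "ee_pos": TCP position; "eef_rot": TCP orientation; "force": force on the tool from outside, world axes, zero at the start; "ft_torque": the same for the moment, N m; "width": opening from 0.0 (shut) to 1.0 (fully open); "grip_force": force on a finger pad.
Only numpy, scipy, OpenCV 4.12 (cv2) and the standard library are available. Lean on these libraries where they do the work, as an engineer would, in place of code of your own. Each camera call takes 0.05 s, during which the arm holds its last target. There are 200 camera calls.

## Working session

There is one attempt and no reset: what is moved stays moved. The work goes in short steps, Python scripts to look and compute and a tool call to move; the robot and the scene stay as the last step left them, time stands still between calls to the robot, and variables do not carry over. Pictures are saved under pics/ and viewed, at most 10 in all, crops included, and the job is handed in when it is done.

Besides the shell and the picture viewer there is one more tool, called after ">>>" as name([rows], argument=value, ...), one row to a line, values as JSON. step_arm: Moves the arm, as the interface text tells. Shifts and turns lie within -1 to 1; 1 stands for 0.12 m of shift or 45 degrees of turn. Its arguments: {"type":"object","properties":{"targets":{"type":"array"},"force":{"type":"number"}},"required":["targets"]}

```bash
mkdir -p pics; python3 - <<'E'
from station import *
import cv2,numpy as np
print(read_state())
for n in("scene","top"):
    im,d=get_image(n);cv2.imwrite(f"pics/{n}0.png",im[:,:,::-1]);np.savez(f"{n}0.npz",im=im,d=d)
    print(n,camera_model(n))
print(camera_model("wrist"))
a=cv2.imread("pics/top0.png");cv2.imwrite("pics/t2.png",cv2.resize(a,(800,600)))
E
```

```text
{'t': 0.0, 'joint_pos': array([-79.91053906,  34.38724807,  -0.14690954,  91.68027133,
         0.1012314 ,  54.02189039,  -4.57222174]), 'dq': array([ 0.0501094 ,  0.03864557,  0.02250161, -0.02748971,  0.07700393,
       -0.09497924,  0.03493682]), 'effort': array([ 1.04280774e-03, -7.76456594e+01,  1.56523447e+00, -2.57999432e+01,
        1.23486275e-02,  9.00349027e-03,  1.04319753e-05]), 'ee_pos': array([0.18120934, 0.70151522, 0.2303863 ]), 'eef_rot': array([-1.79910915e+02,  5.97638250e-03,  1.65519157e+02]), 'force': array([ 0.05865021,  0.19607977, -0.14967248]), 'ft_torque': array([ 0.02968152, -0.03891613, -0.02154472]), 'grip_force': 0.0, 'width': 1.0036714595991705}
scene {'K': array([[456.39605052,   0.        , 252.81606373],
       [  0.        , 456.39605052, 194.47989263],
       [  0.        ,   0.        ,   1.        ]]), 'xyz': array([-0.03473165, -0.97446865,  0.93610773]), 'rotation': array([ 50.58776007,   0.07280918, -38.50206834])}
top {'K': array([[381.17057757,   0.        , 255.61062434],
       [  0.        , 381.17057757, 201.03266006],
       [  0.        ,   0.        ,   1.        ]]), 'xyz': array([ 0.47967387, -0.22050036,  1.12387803]), 'rotation': array([  4.52356929,   1.22104392, -88.51289726])}
{'K': array([[297.31863964,   0.        , 255.3614    ],
       [  0.        , 297.31863964, 188.96225918],
       [  0.        ,   0.        ,   1.        ]]), 'mount': array([[ 1.07684659e-03,  9.60972868e-01,  2.76640538e-01,
         7.14317300e-02],
       [ 9.99999417e-01, -1.05807529e-03, -2.17120435e-04,
         1.33671912e-03],
       [ 8.40596698e-05,  2.76640611e-01, -9.60973447e-01,
        -1.43826650e-01],
       [ 0.00000000e+00,  0.00000000e+00,  0.00000000e+00,
         1.00000000e+00]])}
```

View pics/t2.png

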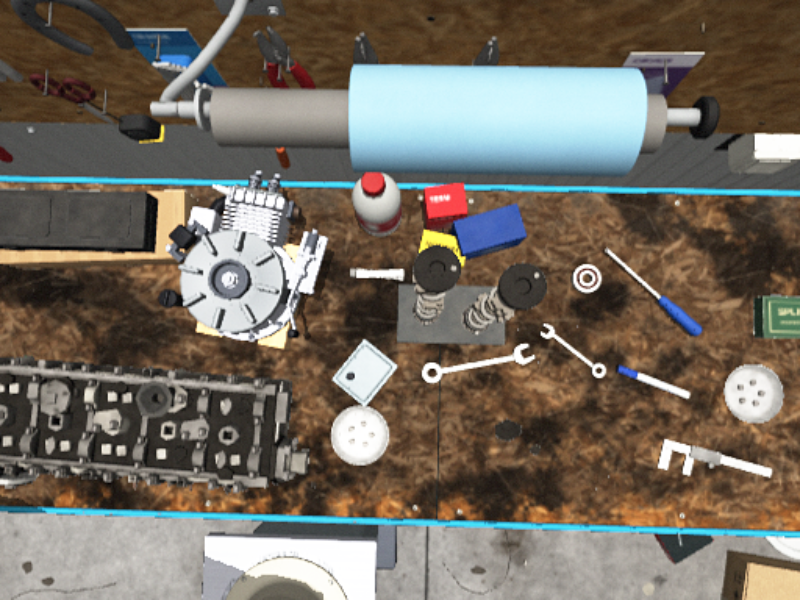

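View pics/scene0.png

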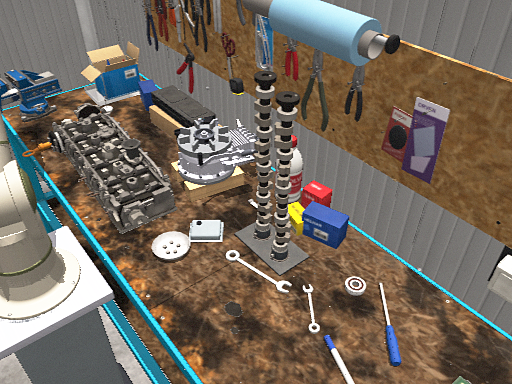

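The top view shows the engine's flywheel at about (148,180) in native pixels and a dark lever tip near (189,212). I'll crop in on both.

```bash
cat > h.py <<'E'
import numpy as np
from station import *
from scipy.spatial.transform import Rotation as R
def ray(n,u,v):
    m=camera_model(n);K=m["K"];d=np.array([(u-K[0,2])/K[0,0],-(v-K[1,2])/K[1,1],-1.])
    return np.array(m["xyz"]),R.from_euler("xyz",m["rotation"],degrees=True).as_matrix()@d
def onz(n,u,v,z):
    o,d=ray(n,u,v);return o+d*(z-o[2])/d[2]
def proj(n,p):
    m=camera_model(n);K=m["K"];q=R.from_euler("xyz",m["rotation"],degrees=True).as_matrix().T@(np.array(p)-m["xyz"])
    return K[0,2]+K[0,0]*q[0]/-q[2],K[1,2]-K[1,1]*q[1]/-q[2]
E
python3 - <<'E'
from h import *
import cv2
t=np.load("top0.npz");s=np.load("scene0.npz")
a=cv2.resize(t["im"][105:225,95:215],(600,600),interpolation=cv2.INTER_CUBIC)
b=cv2.resize(s["im"][110:200,165:265],(800,600)[:2],interpolation=cv2.INTER_CUBIC)
cv2.imwrite("pics/c1.png",a[:,:,::-1]);cv2.imwrite("pics/c2.png",b[:,:,::-1])
print(onz("top",148.5,180.5,.189))
# top-cloud: flywheel disc top level
v,u=np.mgrid[105:235,95:225];m=camera_model("top");K=m["K"];d=t["d"][105:235,95:225]
Rm=R.from_euler("xyz",m["rotation"],degrees=True).as_matrix()
P=(np.stack([(u-K[0,2])/K[0,0]*d,-(v-K[1,2])/K[1,1]*d,-d],-1))@Rm.T+m["xyz"]
np.set_printoptions(precision=3,suppress=True)
z=P[...,2]
print(np.histogram(z,bins=np.arange(0,.26,.01)))
w=((z>.158)&(z<.174)).astype(np.uint8)*255
pts=P[(z>.15)&(z<.2)];print(np.percentile(pts,[1,50,99],axis=0))
from scipy import ndimage
l,n=ndimage.label((z>.155)&(z<.2));k=np.argmax(np.bincount(l.ravel())[1:])+1
q=P[l==k];print(len(q),q.min(0),q.max(0))
cv2.imwrite("pics/z.png",cv2.resize(np.clip((z-.1)*2200,0,255).astype(np.uint8),(600,600),interpolation=0))
E
```

```text
[0.59784277 0.06897147 0.189     ]
(array([3142,   32,   46,   28,  220,  200,  434,  628,  199,  253,  258,
        381,  397,  964,  233,  490, 2833,  283,  578,   62,    9,    2,
          7,    6,    4]), array([0.  , 0.01, 0.02, 0.03, 0.04, 0.05, 0.06, 0.07, 0.08, 0.09, 0.1 ,
       0.11, 0.12, 0.13, 0.14, 0.15, 0.16, 0.17, 0.18, 0.19, 0.2 , 0.21,
       0.22, 0.23, 0.24, 0.25]))
[[ 0.522 -0.049  0.151]
 [ 0.607  0.077  0.165]
 [ 0.693  0.187  0.19 ]]
4028 [ 0.512 -0.053  0.155] [0.703 0.189 0.2  ]
```

View pics/c1.png

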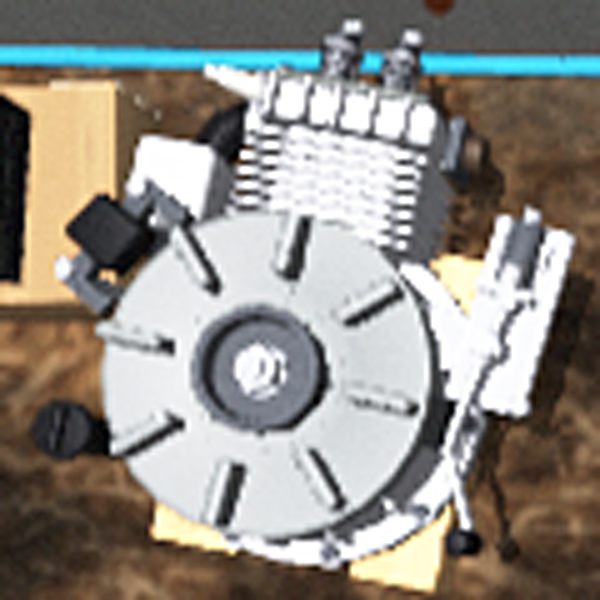

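View pics/c2.png

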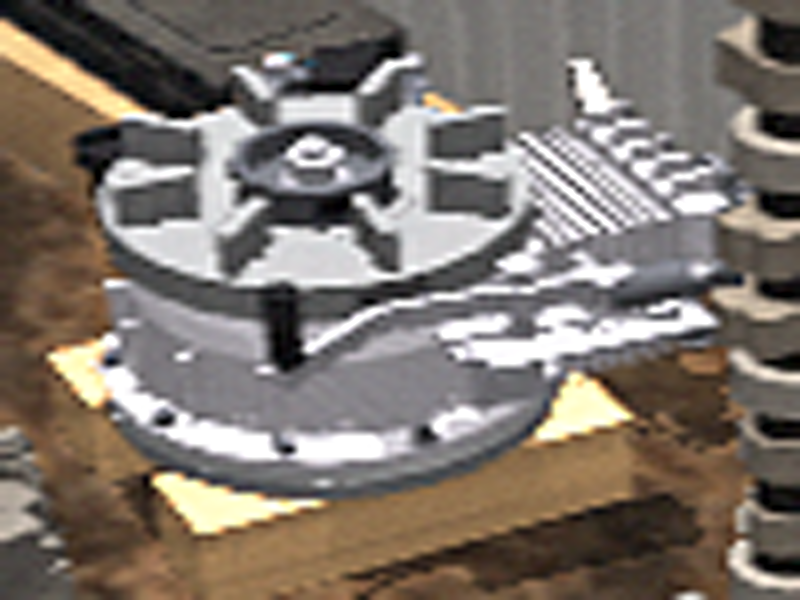

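The top crop shows the cup centre at about (260,368) in crop pixels. Eight vanes are clear, including near ones at (231,492) and (323,478), and the black grip top is at about (458,541). The lever runs up and to the right from the grip. Next I'll turn these into positions.

```bash
python3 - <<'E'
from h import *
from scipy.optimize import least_squares
import cv2
np.set_printoptions(precision=4,suppress=True)
c=lambda x,y:(95+(x+.5)/5-.5,105+(y+.5)/5-.5)
sc=lambda x,y:(165+(x+.5)/8-.5,110+(y+.5)/6.667-.5)
V=[(197,258),(293,247),(372,303),(380,402),(323,478),(231,492),(145,432),(140,338)]
P=np.array([onz("top",*c(*v),.189)[:2] for v in V])
f=lambda q:np.concatenate([P[i]-(q[:2]+.065*np.array([np.cos(q[2]-i*np.pi/4),np.sin(q[2]-i*np.pi/4)])) for i in range(8)])
r=least_squares(f,[.6,.07,.5]);hub=r.x[:2];print("hub",r.x[:2],np.degrees(r.x[2]),"res",np.abs(r.fun).max(),np.linalg.norm(P-hub,axis=1))
print("cup",onz("top",*c(260,368),.189))
im=np.load("top0.npz")["im"][105:225,95:215].astype(int)
g=onz("top",*c(458,541),.2)[:2];print("grip",g,np.linalg.norm(g-hub))
gs=onz("scene",*sc(281,290),.2)[:2];print("grip scene",gs)
hs=onz("scene",*sc(313,150),.189)[:2];print("hub scene",hs)
# pivot: 113 from hub,102 from grip
for gg in (g,(g+gs)/2):
    d=gg-hub;L=np.linalg.norm(d);a=(113**2-102**2)/1e6/(2*L)+L/2;h=np.sqrt(max(.113**2-a*a,0));u=d/L;n=np.array([-u[1],u[0]])
    p=[hub+a*u+s*h*n for s in(1,-1)];print("pivot",p,[proj("top",[*x,.173]) for x in p])
E
```

```text
hub [0.6033 0.074 ] 32.11827285495495 res 0.003024841418301033 [0.0648 0.063  0.0643 0.0626 0.0637 0.063  0.065  0.0626]
cup [0.6035 0.074  0.189 ]
grip [ 0.5194 -0.0306] 0.13408247058197034
grip scene [ 0.5195 -0.0324]
hub scene [0.601  0.0704]
pivot [array([ 0.6212, -0.0376]), array([0.4905, 0.0672])] [(np.float64(192.7324363687664), np.float64(173.14519608494973)), (np.float64(149.0773164473065), np.float64(223.87253068537638))]
pivot [array([ 0.6213, -0.0376]), array([0.4905, 0.0663])] [(np.float64(192.72628950088713), np.float64(173.09479253606406)), (np.float64(149.43628566806615), np.float64(223.85857933766889))]
```

>>> step_arm([
  [0,-0.3,-0.3,-0.5,0],
  [0,-0.6,-0.6,-0.5,0],
  [0,-0.83,-1,-0.5,0],
  [0,-0.83,-1,-0.5,0],
], force=20)

```text
t: 0.5
ee_pos: [0.25, 0.5571, 0.2919]
eef_rot: [-180.0, 0.1, 165.3]
force: [-0.3, 0.3, -0.2]
width: 0.332
grip_force: 0.0
```

>>> step_arm([
  [0,-0.28,-0.33,0,0],
  [0,-0.56,-0.66,0,0],
  [0,-0.83,-1,0,0],
  [0,-0.83,-1,0,0],
])

```text
t: 0.9
ee_pos: [0.3169, 0.4136, 0.2913]
eef_rot: [-179.8, 0.1, 165.1]
force: [-0.1, -0.3, 0.8]
width: -0.002
grip_force: 0.0
```

>>> step_arm([
  [0,-0.28,-0.33,0,0],
  [0,-0.56,-0.66,0,0],
  [0,-0.83,-1,0,0],
  [0,-0.83,-1,0,0],
])

```text
t: 1.3
ee_pos: [0.3825, 0.2732, 0.2913]
eef_rot: [-179.9, 0.0, 165.1]
force: [-0.3, 1.4, 0.4]
width: 0.0
grip_force: 0.0
```

>>> step_arm([
  [0,-0.28,-0.33,0,0],
  [0,-0.56,-0.66,0,0],
  [0,-0.83,-1,0,0],
  [0,-0.83,-1,0,0],
])

```text
t: 1.7
ee_pos: [0.4488, 0.1328, 0.2914]
eef_rot: [-179.9, 0.1, 165.1]
force: [0.1, 0.3, -0.6]
width: -0.002
grip_force: 0.0
```

>>> step_arm([
  [0,-0.28,-0.33,0,-0.1],
  [0,-0.56,-0.66,0,-0.2],
  [0,-0.86,-0.94,0,-0.33],
  [0,-0.86,-0.94,0,-0.33],
  [0,-0.86,-0.94,0,-0.33],
])

```text
t: 2.2
ee_pos: [0.5192, 0.0023, 0.2909]
eef_rot: [180.0, -0.0, -179.8]
force: [-0.3, 0.7, -0.1]
width: 0.001
grip_force: 0.0
```

```bash
python3 - <<'E'
from h import *
import cv2
s=read_state();print(s["ee_pos"],s["eef_rot"],s["joint_pos"],s["force"])
im,d=get_image("wrist");cv2.imwrite("pics/w1.png",cv2.resize(im,(800,600))[:,:,::-1])
E
```

```text
[0.51916826 0.00231513 0.29086836] [ 1.79998970e+02 -3.48344957e-02 -1.79811635e+02] [-14.50854008  16.21102906  10.28464825 114.82958253  -3.77439968
  49.30268937  88.02870468] [-0.29936476  0.69193664 -0.11646685]
```

View pics/w1.png

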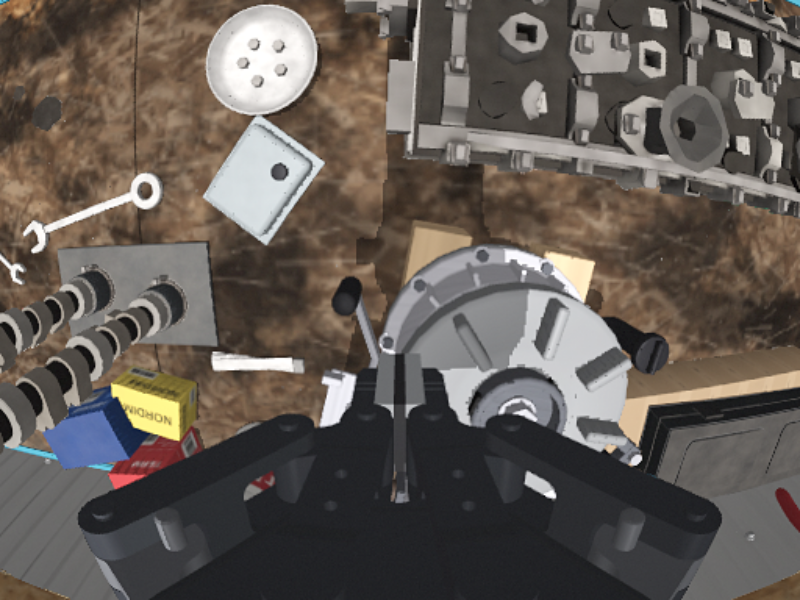

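The wrist view shows the black grip top at about (346,292) of 800x600 (native about (221,187)), left of the shut fingers. The flywheel is to the right. I'll check the grip and hub with this view.

```bash
cat >> h.py <<'E'
def wr(u,v,z,pos,rot):
    m=camera_model("wrist");K=m["K"];M=np.array(m["mount"]);a=np.array([u-K[0,2],v-K[1,2]]);r=np.hypot(*a);th=r/K[0,0]
    d=np.array([a[0]/r*np.sin(th),-a[1]/r*np.sin(th),-np.cos(th)])
    T=R.from_euler("xyz",rot,degrees=True).as_matrix()
    o=np.array(pos)+T@M[:3,3];d=T@M[:3,:3]@d
    return o+d*(z-o[2])/d[2]
def go(x,y,z,yaw,cmd=None):
    "normalised move from present pose to world target"
    s=read_state();p,r=(s["ee_pos"],s["eef_rot"]) if cmd is None else cmd
    T=R.from_euler("xyz",[180,0,r[2]],degrees=True).as_matrix()
    d=T.T@(np.array([x,y,z])-p)/.12;w=(r[2]-yaw+180)%360-180
    return np.round([*d,w/45],3)
E
python3 - <<'E'
from h import *
s=read_state();p,r=s["ee_pos"],s["eef_rot"]
print(wr(349/1.5625,288/1.5625,.2,p,r),wr(519/1.5625,406/1.5625,.189,p,r))
print(go(.519,-.001,.172,180))
E
```

```text
[ 0.51117317 -0.02100484  0.2       ] [0.58889767 0.0799884  0.189     ]
[-0.003 -0.039  0.991  0.007]
```

```bash
python3 - <<'E'
from h import *
import cv2
s=read_state();p,r=s["ee_pos"],s["eef_rot"]
print(wr(343/1.5625,300/1.5625,.2,p,r),wr(517/1.5625,412/1.5625,.180,p,r))
im=cv2.imread("pics/w1.png");cv2.imwrite("pics/w1c.png",cv2.resize(im[230:470,310:630],(800,600),interpolation=cv2.INTER_CUBIC))
E
```

```text
[ 0.51777572 -0.02436164  0.2       ] [0.59852607 0.08192694 0.18      ]
```

View pics/w1c.png

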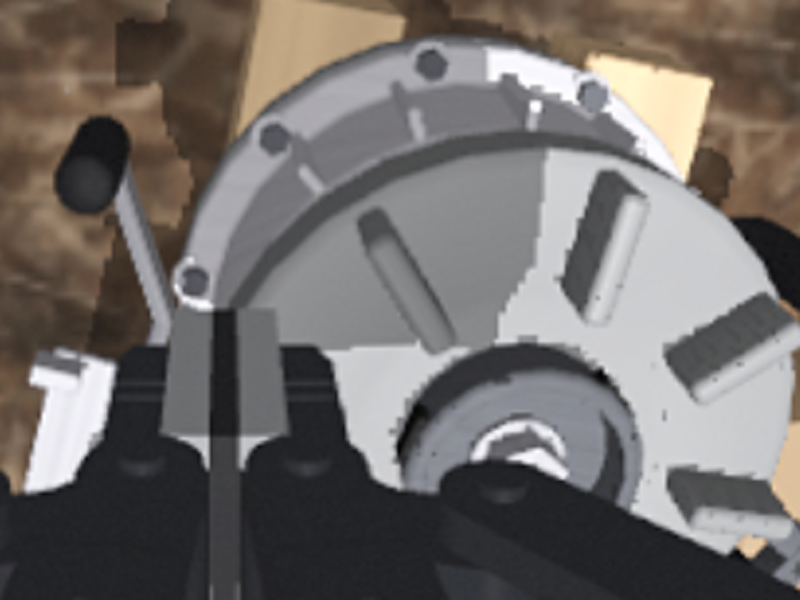

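The crop shows the grip top at about (88,185), clear of the shut finger tips. The wrist and top estimates differ by about 7 mm in y, so I'll descend at a spot that is safe under either one.

>>> step_arm([
  [0,0.05,0.03,0.0,0],
  [0,0.05,0.03,0.3,0],
  [0,0.05,0.03,0.6,0],
  [0,0.05,0.03,0.85,0],
  [0,0.05,0.03,0.98,0],
  [0,0.05,0.03,0.98,0],
])

```text
t: 2.85
ee_pos: [0.5107, 0.0082, 0.172]
eef_rot: [180.0, -0.2, -179.5]
force: [0.3, 0.8, -0.7]
width: -0.001
grip_force: 0.0
```

```bash
python3 - <<'E'
from h import *
import cv2
s=read_state();p,r=s["ee_pos"],s["eef_rot"];print(p,r,s["force"])
a,_=get_image("scene");b,_=get_image("top")
np.savez("b1.npz",a=a,b=b)
A=cv2.resize(a[90:190,160:260],(400,600)[:1]*2,interpolation=cv2.INTER_CUBIC);B=cv2.resize(b[125:225,115:215],(400,400),interpolation=cv2.INTER_CUBIC)
cv2.imwrite("pics/b1.png",np.hstack([A,B])[:,:,::-1])
print(proj("top",p),proj("scene",p))
E
```

```text
[0.51072703 0.00820415 0.17199522] [ 179.99386062   -0.23724561 -179.48423076] [ 0.26466391  0.78288711 -0.65774733]
(np.float64(172.92285251908373), np.float64(216.40656827067875)) (np.float64(190.25825417459862), np.float64(155.9381897602387))
```

View pics/b1.png

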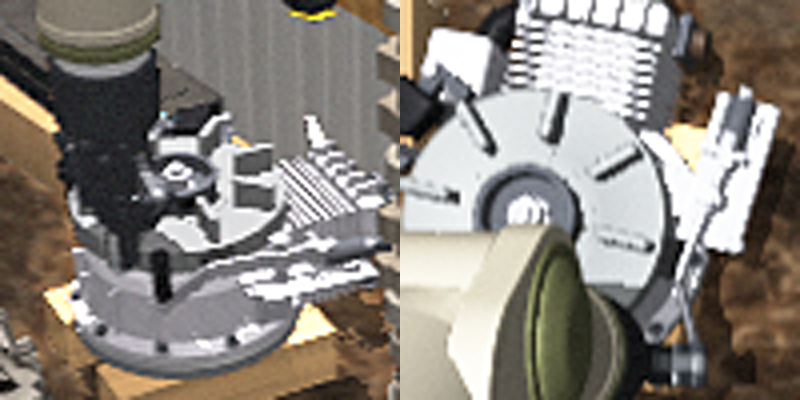

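>>> step_arm([
  [0,0,-0.04,0,0],
  [0,0,-0.07,0,0],
  [0,0,-0.1,0,0],
  [0,0,-0.13,0,0],
  [0,0,-0.16,0,0],
  [0,0,-0.19,0,0],
  [0,0,-0.22,0,0],
])

```text
t: 3.65
ee_pos: [0.5126, -0.0199, 0.174]
eef_rot: [180.0, -0.0, -179.6]
force: [-1.4, 3.2, 3.0]
width: 0.003
grip_force: 2.1
```

>>> step_arm([
  [0,0,-0.03,0,0],
  [0,0,-0.06,0,0],
  [0,0,-0.09,0,0],
  [0,0,-0.12,0,0],
])

```text
t: 4.05
ee_pos: [0.5132, -0.0354, 0.1737]
eef_rot: [-180.0, 0.0, -179.7]
force: [0.1, 0.4, 0.1]
width: 0.001
grip_force: 0.2
```

The force has dropped to zero, so the lever has snapped over to off. I'll lift and move above the vane gap.

>>> step_arm([
  [0,0,0.08,0,0],
  [0,0,0.08,-0.25,0],
  [0,0,0.08,-0.5,0],
  [0,-0.3,0.2,-0.5,-0.1],
  [0,-0.6,0.3,-0.5,-0.22],
  [0,-0.84,0.37,-0.5,-0.22],
  [0,-0.84,0.37,-0.5,-0.22],
  [0,-0.84,0.37,-0.5,-0.22],
])

```text
t: 4.85
ee_pos: [0.6131, 0.0108, 0.233]
eef_rot: [-180.0, -0.1, -169.7]
force: [-0.1, 0.0, -0.6]
width: 0.001
grip_force: 0.0
```

```bash
python3 - <<'E'
from h import *
import cv2
s=read_state();p,r=s["ee_pos"],s["eef_rot"];print(p,r,s["force"],s["joint_pos"][6])
im,_=get_image("wrist");np.save("w2.npy",im)
x0,y0=160,130
c=cv2.resize(im[130:310,160:400],(800,600),interpolation=cv2.INTER_CUBIC)
cv2.imwrite("pics/w2.png",c[:,:,::-1])
E
```

```text
[0.61312945 0.01082944 0.23295886] [-1.79992664e+02 -7.83305219e-02 -1.69713598e+02] [-1.27089734e-01  2.48246265e-04 -5.93692483e-01] 98.11063329420891
```

View pics/w2.png

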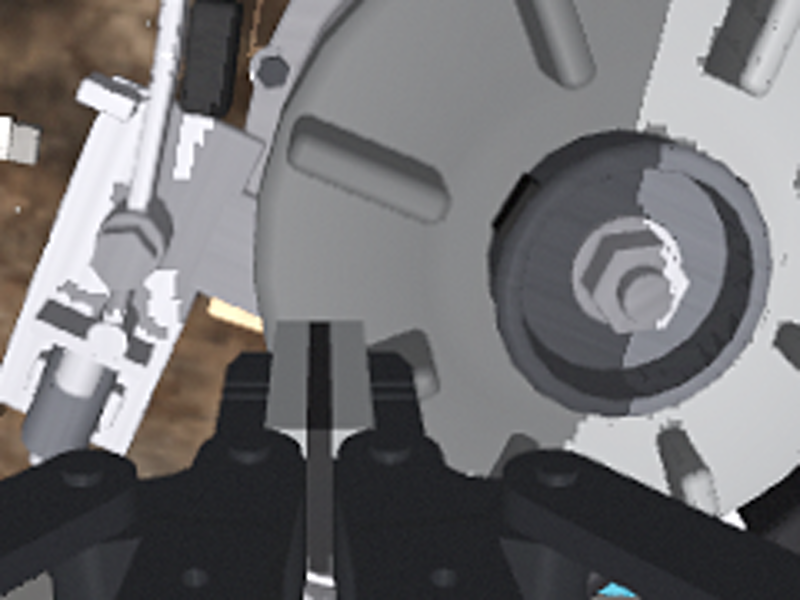

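The brake pad (dark, near (210,60)) stands clear of the rim, so the brake is off. The cup centre is at about (630,272) in crop pixels, and the vane to push runs from (300,150) to (435,200).

```bash
python3 - <<'E'
from h import *
np.set_printoptions(precision=4,suppress=True)
s=read_state();p,r=s["ee_pos"],s["eef_rot"]
f=lambda x,y,z:wr(160+x*.3,130+y*.3,z,p,r)
h=f(630,272,.189);print("hub",h)
for q in[(302,150),(370,180),(438,210),(415,355)]:
    v=f(*q,.189);d=(v-h)[:2];print(v,np.hypot(*d),np.degrees(np.arctan2(d[1],d[0])))
# where would the fingertip (TCP) project?
m=camera_model("wrist");K=m["K"];M=np.array(m["mount"])
for t in([0,0,0],[.011,0,0],[.011,.0145,0],[.011,-.0145,0]):
    c=M[:3,:3].T@(np.array(t)-M[:3,3]);a=np.array([c[0],-c[1]]);th=np.arctan2(np.hypot(*a),-c[2]);u=K[:2,2]+a/np.hypot(*a)*th*K[0,0];print(t,(u-[160,130])/.3)
E
```

```text
hub [0.6002 0.0763 0.189 ]
[0.587  0.0043 0.189 ] 0.07315655882950965 -100.38857558156546
[0.5906 0.0186 0.189 ] 0.05854094052104752 -99.46493478879876
[0.5942 0.0331 0.189 ] 0.04360227772358412 -97.91466857499404
[0.626  0.0353 0.189 ] 0.048495398953291274 -57.78159707391001
[0, 0, 0] [306.9328 371.9416]
[0.011, 0, 0] [306.7238 309.1   ]
[0.011, 0.0145, 0] [399.0015 308.9389]
[0.011, -0.0145, 0] [214.6285 308.6134]
```

>>> step_arm([
  [0,0,-0.01,0.2,0],
  [0,0,-0.01,0.35,0],
  [0,0,-0.01,0.43,0],
  [0,0,-0.01,0.47,0],
  [0,0,-0.01,0.47,0],
])

```text
t: 5.4
ee_pos: [0.6133, 0.009, 0.1772]
eef_rot: [-180.0, -0.0, -169.7]
force: [0.4, -0.3, -0.5]
width: 0.002
grip_force: 0.0
```

```bash
cat > arc.py <<'E'
import sys
from h import *
np.set_printoptions(precision=3,suppress=True)
H=np.array([.602,.074])
s=read_state();p,r,f=s["ee_pos"],s["eef_rot"],s["force"]
d=p[:2]-H;phi=np.arctan2(d[1],d[0]);rad=np.hypot(*d)
t=np.array([np.sin(phi),-np.cos(phi)]);n=d/rad
print("t",s["t"],"phi",np.degrees(phi)%360,"r",rad,"z",p[2],"yaw",r[2]%360,"Ftan",-f[:2]@t,"Frad",f[:2]@n,"Fz",f[2],"moment/65",-(f[:2]@t)*rad/.065)
E
python3 arc.py;python3 -c "
from h import *
for k in range(5):print(read_state()['force'])"
```

```text
t 5.4 phi 279.8245033517546 r 0.06597047153258098 z 0.17719943818581826 yaw 190.2513064308709 Ftan 0.3091142134301283 Frad 0.34345053796502933 Fz -0.5302201931821421 moment/65 0.31372939103705294
[ 0.36318434 -0.2856694  -0.53022019]
[ 0.36318434 -0.2856694  -0.53022019]
[ 0.36318434 -0.2856694  -0.53022019]
[ 0.36318434 -0.2856694  -0.53022019]
[ 0.36318434 -0.2856694  -0.53022019]
```

>>> step_arm([
  [0,0.0144,0.0002,0,0.0333],
  [0,0.0288,0.0008,0,0.0667],
  [0,0.0432,0.0017,0,0.1],
  [0,0.0575,0.003,0,0.1333],
  [0,0.0718,0.0047,0,0.1667],
  [0,0.086,0.0068,0,0.2],
  [0,0.1002,0.0092,0,0.2333],
  [0,0.1144,0.012,0,0.2667],
  [0,0.1284,0.0152,0,0.3],
  [0,0.1424,0.0187,0,0.3333],
])

```text
t: 6.4
ee_pos: [0.598, 0.0083, 0.1778]
eef_rot: [180.0, 0.2, 175.1]
force: [4.6, 0.5, -0.9]
width: -0.0
grip_force: 2.5
```

```bash
python3 arc.py
```

```text
t 6.4 phi 266.55450377424415 r 0.06579636730191324 z 0.17780536468648916 yaw 175.13678489976834 Ftan 4.513401407317097 Frad -0.7580513419382384 Fz -0.9148982244590794 moment/65 4.568698719643198
```

>>> step_arm([
  [0,0.0144,0.0002,0,0.0333],
  [0,0.0288,0.0008,0,0.0667],
  [0,0.0432,0.0017,0,0.1],
  [0,0.0575,0.003,0,0.1333],
  [0,0.0718,0.0047,0,0.1667],
  [0,0.086,0.0068,0,0.2],
  [0,0.1002,0.0092,0,0.2333],
  [0,0.1144,0.012,0,0.2667],
  [0,0.1284,0.0152,0,0.3],
  [0,0.1424,0.0187,0,0.3333],
])

```text
t: 7.4
ee_pos: [0.5813, 0.0119, 0.1778]
eef_rot: [179.9, 0.2, 160.1]
force: [5.2, -1.8, -1.8]
width: 0.002
grip_force: 2.5
```

```bash
python3 arc.py
```

```text
t 7.4 phi 251.57263531249862 r 0.06546870958830726 z 0.17781018184799827 yaw 160.13017882338883 Ftan 5.4711984385639365 Frad 0.03157060354874613 Fz -1.753201663149549 moment/65 5.510650794989885
```

>>> step_arm([
  [0,0.0144,0.0002,0,0.0333],
  [0,0.0288,0.0008,0,0.0667],
  [0,0.0432,0.0017,0,0.1],
  [0,0.0575,0.003,0,0.1333],
  [0,0.0718,0.0047,0,0.1667],
  [0,0.086,0.0068,0,0.2],
  [0,0.1002,0.0092,0,0.2333],
  [0,0.1144,0.012,0,0.2667],
  [0,0.1284,0.0152,0,0.3],
  [0,0.1424,0.0187,0,0.3333],
])

```text
t: 8.4
ee_pos: [0.5659, 0.0194, 0.1778]
eef_rot: [179.9, 0.2, 145.1]
force: [5.0, -2.1, -1.3]
width: -0.002
grip_force: 2.5
```

```bash
python3 arc.py
```

```text
t 8.4 phi 236.4962279685875 r 0.06546899636414089 z 0.17780445431302805 yaw 145.11297529397729 Ftan 5.31802216917378 Frad -1.0352244229101475 Fz -1.2965100334984991 moment/65 5.356393447047059
```

>>> step_arm([
  [0,0.0144,0.0002,0,0.0333],
  [0,0.0288,0.0008,0,0.0667],
  [0,0.0432,0.0017,0,0.1],
  [0,0.0575,0.003,0,0.1333],
  [0,0.0718,0.0047,0,0.1667],
  [0,0.086,0.0068,0,0.2],
  [0,0.1002,0.0092,0,0.2333],
  [0,0.1144,0.012,0,0.2667],
  [0,0.1284,0.0152,0,0.3],
  [0,0.1424,0.0187,0,0.3333],
])

```text
t: 9.4
ee_pos: [0.5531, 0.0297, 0.1778]
eef_rot: [179.9, 0.2, 130.1]
force: [5.7, -7.6, -2.6]
width: 0.001
grip_force: 4.3
```

```bash
python3 arc.py
```

```text
t 9.4 phi 222.2074846211462 r 0.06599200701880634 z 0.1777953626161518 yaw 130.05913531935323 Ftan 9.475804932965247 Frad 0.9090872595450473 Fz -2.62090272319546 moment/65 9.62042131761665
```

>>> step_arm([
  [0,0.0096,0.0001,0,0.0222],
  [0,0.0192,0.0003,0,0.0444],
  [0,0.0288,0.0008,0,0.0667],
  [0,0.0384,0.0013,0,0.0889],
  [0,0.0479,0.0021,0,0.1111],
])

```text
t: 9.9
ee_pos: [0.5495, 0.0335, 0.1778]
eef_rot: [179.9, 0.2, 125.0]
force: [5.9, -8.6, -1.5]
width: 0.002
grip_force: 5.1
```

```bash
python3 arc.py
```

```text
t 9.9 phi 217.6730456659304 r 0.06629111036156606 z 0.17778231135740008 yaw 125.04066859756463 Ftan 10.403913672362238 Frad 0.6420596765022697 Fz -1.4934542780890792 moment/65 10.610569068411863
```

>>> step_arm([
  [0,0.0096,0.0001,0,0.0222],
  [0,0.0192,0.0003,0,0.0444],
  [0,0.0288,0.0008,0,0.0667],
  [0,0.0384,0.0013,0,0.0889],
  [0,0.0479,0.0021,0,0.1111],
])

```text
t: 10.4
ee_pos: [0.5461, 0.0378, 0.1778]
eef_rot: [179.9, 0.2, 120.0]
force: [3.5, -10.4, -0.9]
width: 0.0
grip_force: 5.6
```

```bash
python3 arc.py
```

```text
t 10.4 phi 212.92736060342725 r 0.06654882185163517 z 0.17776184937063427 yaw 120.02032358281954 Ftan 10.57657385849556 Frad 2.7283114569068943 Fz -0.8511973077198925 moment/65 10.828592761687426
```

>>> step_arm([
  [0,0.0096,0.0001,0,0.0222],
  [0,0.0192,0.0003,0,0.0444],
  [0,0.0288,0.0008,0,0.0667],
  [0,0.0384,0.0013,0,0.0889],
  [0,0.0479,0.0021,0,0.1111],
])

```text
t: 10.9
ee_pos: [0.543, 0.0425, 0.1777]
eef_rot: [180.0, 0.2, 115.0]
force: [2.6, -11.7, 0.2]
width: -0.001
grip_force: 6.0
```

```bash
python3 arc.py
```

```text
t 10.9 phi 208.0700967174872 r 0.06688609853273636 z 0.17771106074431864 yaw 115.0005272506833 Ftan 11.572574890063741 Frad 3.2378476365577438 Fz 0.2416169879083077 moment/65 11.9083751442196
```

>>> step_arm([
  [0,0.0096,0.0001,0,0.0222],
  [0,0.0192,0.0003,0,0.0444],
  [0,0.0288,0.0008,0,0.0667],
  [0,0.0384,0.0013,0,0.0889],
  [0,0.0479,0.0021,0,0.1111],
])

```text
t: 11.4
ee_pos: [0.5401, 0.0476, 0.1777]
eef_rot: [-180.0, 0.2, 110.0]
force: [0.8, -11.9, 1.0]
width: 0.002
grip_force: 6.0
```

```bash
python3 arc.py
```

```text
t 11.4 phi 203.06978173215919 r 0.06726174762030697 z 0.17765917557224095 yaw 109.99425236922477 Ftan 11.24404708626692 Frad 3.9429914704206817 Fz 0.9878414180282861 moment/65 11.635296266882055
```

>>> step_arm([
  [0,0.0096,0.0001,0,0.0222],
  [0,0.0192,0.0003,0,0.0444],
  [0,0.0288,0.0008,0,0.0667],
  [0,0.0384,0.0013,0,0.0889],
  [0,0.0479,0.0021,0,0.1111],
])

```text
t: 11.9
ee_pos: [0.5377, 0.0531, 0.1776]
eef_rot: [-179.9, 0.2, 105.0]
force: [-1.6, -12.6, 4.3]
width: 0.002
grip_force: 5.9
```

```bash
python3 arc.py
```

```text
t 11.9 phi 197.9616882679438 r 0.06763557697079411 z 0.1775733728134628 yaw 104.99743819117941 Ftan 11.484495870895682 Frad 5.396490512488494 Fz 4.277833768554522 moment/65 11.9501616068728
```

>>> step_arm([
  [0,0.0096,0.0001,0,0.0222],
  [0,0.0192,0.0003,0,0.0444],
  [0,0.0288,0.0008,0,0.0667],
  [0,0.0384,0.0013,0,0.0889],
  [0,0.0479,0.0021,0,0.1111],
])

```text
t: 12.4
ee_pos: [0.5357, 0.059, 0.1775]
eef_rot: [-179.9, 0.1, 100.0]
force: [-4.5, -10.9, 6.0]
width: 0.004
grip_force: 5.5
```

```bash
python3 arc.py
```

```text
t 12.4 phi 192.74099648429055 r 0.0680207434106573 z 0.17751958758847008 yaw 100.00604176896994 Ftan 9.600484799569792 Frad 6.771574802835999 Fz 6.021877750508827 moment/65 10.046647894914653
```

```bash
cat >> arc.py <<'E'
Y=np.radians(r[2]);print("N",-f[:2]@[np.cos(Y),np.sin(Y)],"lat(+out)",-f[:2]@[np.sin(Y),-np.cos(Y)])
E
```

>>> step_arm([
  [0,0.0096,-0.005,-0.005,0.0222],
  [0,0.0192,-0.0097,-0.01,0.0444],
  [0,0.0288,-0.0092,-0.01,0.0667],
  [0,0.0384,-0.0087,-0.01,0.0889],
  [0,0.0479,-0.0079,-0.01,0.1111],
])

```text
t: 12.9
ee_pos: [0.5337, 0.0652, 0.1781]
eef_rot: [-179.9, 0.2, 95.0]
force: [-0.9, -8.6, -2.9]
width: 0.0
grip_force: 4.7
```

```bash
python3 arc.py
```

```text
t 12.9 phi 187.360944082611 r 0.06886887613747836 z 0.17810633036818885 yaw 95.04368317498187 Ftan 8.451212640766526 Frad 2.0016405712986067 Fz -2.946305831132559 moment/65 8.954238716437558
N 8.525233691718535 lat(+out) 1.6582974937289456
```

>>> step_arm([
  [0,0.0096,0.0001,0,0.0222],
  [0,0.0192,0.0003,0,0.0444],
  [0,0.0288,0.0008,0,0.0667],
])

```text
t: 13.2
ee_pos: [0.533, 0.0689, 0.178]
eef_rot: [-179.8, 0.1, 92.1]
force: [-4.2, -8.0, -1.9]
width: -0.0
grip_force: 4.2
```

```bash
python3 arc.py
```

```text
t 13.2 phi 184.26114368047195 r 0.06914257494064008 z 0.1780480195245033 yaw 92.0553532449212 Ftan 7.672686558191793 Frad 4.8180269235993025 Fz -1.923131908130729 moment/65 8.16168162070489
N 7.852441399188794 lat(+out) 4.519144446583967
```

>>> step_arm([
  [0,0.0096,0.0001,0,0.0222],
  [0,0.0192,0.0003,0,0.0444],
])

```text
t: 13.4
ee_pos: [0.5327, 0.0714, 0.178]
eef_rot: [-179.8, 0.1, 90.1]
force: [-4.0, -7.6, -1.6]
width: 0.0
grip_force: 3.9
```

```bash
python3 arc.py
```

```text
t 13.4 phi 182.15730638941525 r 0.06936438761302258 z 0.17801843442112633 yaw 90.066897477506 Ftan 7.476560023297801 Frad 4.234561503239859 Fz -1.602135139059127 moment/65 7.978569345662427
N 7.626046138888372 lat(+out) 3.95902528335468
```

>>> step_arm([
  [0,0.0096,-0.005,0,0.0222],
  [0,0.0192,-0.01,0,0.0444],
  [0,0.0288,-0.01,0,0.0667],
])

```text
t: 13.7
ee_pos: [0.5322, 0.0752, 0.1781]
eef_rot: [-179.9, 0.1, 87.1]
force: [-1.0, -6.3, -1.3]
width: -0.006
grip_force: 3.3
```

```bash
python3 arc.py
```

```text
t 13.7 phi 179.0483643924148 r 0.06980758120660856 z 0.17810896142755242 yaw 87.07804421443679 Ftan 6.309699284273614 Frad 0.9023805761531789 Fz -1.33085372615907 moment/65 6.776382233480157
N 6.336994274377388 lat(+out) 0.6849082629737254
```

>>> step_arm([
  [0,0.0096,0.0001,0,0.0222],
  [0,0.0192,0.0003,0,0.0444],
])

```text
t: 13.9
ee_pos: [0.5321, 0.0777, 0.1781]
eef_rot: [-179.9, 0.1, 85.1]
force: [-2.8, -5.5, -0.7]
width: -0.002
grip_force: 3.0
```

```bash
python3 arc.py
```

```text
t 13.9 phi 176.95018808191728 r 0.07000438844909136 z 0.17807137975042725 yaw 85.09141249426229 Ftan 5.603770494528608 Frad 2.536015515959358 Fz -0.7232193739475217 moment/65 6.035208099669807
N 5.68308022110375 lat(+out) 2.3529168393794473
```

>>> step_arm([
  [0,0.0096,0.0001,0,0.0222],
  [0,0.0192,0.0003,0,0.0444],
])

```text
t: 14.1
ee_pos: [0.5321, 0.0803, 0.178]
eef_rot: [-179.8, 0.1, 83.1]
force: [-3.0, -4.2, -0.9]
width: 0.002
grip_force: 2.7
```

```bash
python3 arc.py
```

```text
t 14.1 phi 174.88640903985566 r 0.07017781078413078 z 0.17804371496442353 yaw 83.10923066212341 Ftan 4.4245318654459025 Frad 2.5862214412377242 Fz -0.9127052670599388 moment/65 4.776984000947996
N 4.502609188183613 lat(+out) 2.4477610320348733
```

>>> step_arm([
  [0,0.0096,0.0001,0,0.0222],
  [0,0.0192,0.0003,0,0.0444],
])

```text
t: 14.3
ee_pos: [0.5321, 0.0828, 0.178]
eef_rot: [-179.8, 0.1, 81.1]
force: [-4.5, -3.7, 0.4]
width: -0.001
grip_force: 2.4
```

```bash
python3 arc.py
```

```text
t 14.3 phi 172.80394951051963 r 0.07042570033699116 z 0.1780043498430057 yaw 81.12524796507643 Ftan 4.216420191381996 Frad 3.9629578901882443 Fz 0.4220157913440302 moment/65 4.5683745368170365
N 4.330704156594409 lat(+out) 3.83773839360566
```

>>> step_arm([
  [0,0.0096,-0.005,0,0.0222],
  [0,0.0192,-0.01,0,0.0444],
])

```text
t: 14.5
ee_pos: [0.5323, 0.0857, 0.1782]
eef_rot: [-179.9, 0.1, 79.1]
force: [-1.6, -3.9, -2.7]
width: 0.002
grip_force: 2.0
```

```bash
python3 arc.py
```

```text
t 14.5 phi 170.49554963989428 r 0.07071481096343507 z 0.17815297156705612 yaw 79.14436331057092 Ftan 4.143116361950631 Frad 0.9610989715271695 Fz -2.6937156345095583 moment/65 4.5073798513054415
N 4.164627496206104 lat(+out) 0.8631351224331523
```

>>> step_arm([
  [0,0.0096,0.0001,0,0.0222],
  [0,0.0192,0.0003,0,0.0444],
])

```text
t: 14.7
ee_pos: [0.5333, 0.0887, 0.1783]
eef_rot: [-179.9, 0.0, 77.2]
force: [-2.6, -1.8, -0.8]
width: -0.001
grip_force: 1.6
```

```bash
python3 arc.py
```

```text
t 14.7 phi 167.88434992170232 r 0.07027284651804203 z 0.1783354291061015 yaw 77.20143054589747 Ftan 2.298913706922182 Frad 2.2064926865612566 Fz -0.7718013004059064 moment/65 2.485403232073316
N 2.3250493952752094 lat(+out) 2.1789354091513093
```

The push force is now about 2.4 N against roughly 5 N of plain drag, so the wheel is just past the top. I'll back off and lift clear.

>>> step_arm([
  [0,-0.01,0,0,0],
  [0,-0.03,0,0,0],
  [0,-0.06,0,0,0],
  [0,-0.07,0,0,0],
  [0,-0.07,0,-0.2,0],
  [0,-0.07,0,-0.45,0],
  [0,-0.07,0,-0.6,0],
])

```text
t: 15.4
ee_pos: [0.5326, 0.0799, 0.2523]
eef_rot: [179.9, -0.0, 77.2]
force: [0.9, 0.3, -0.9]
width: -0.002
grip_force: 0.0
```

```bash
python3 arc.py; python3 - <<'E'
from h import *
print(go(.53,-.02,.26,180),go(.525,-.105,.26,180))
E
```

```text
t 15.4 phi 175.107285160576 r 0.0696491894964144 z 0.2522512683172196 yaw 77.24559596241815 Ftan -0.33000882361485695 Frad -0.915848090913551 Fz -0.8660786990702627 moment/65 -0.3536130321759995
N -0.4521788455610613 lat(+out) -0.8621008299037437
[-0.817  0.163 -0.065 -2.283] [-1.517  0.278 -0.065 -2.283]
```

>>> step_arm([
  [0,-0.3,0.04,0,-0.1],
  [0,-0.6,0.08,0,-0.2],
  [0,-0.914,0.114,0,-0.284],
  [0,-0.914,0.114,0,-0.284],
])

```text
t: 15.8
ee_pos: [0.5205, -0.0351, 0.2515]
eef_rot: [179.9, 0.1, 89.8]
force: [0.0, 0.2, -0.3]
width: -0.002
grip_force: 0.0
```

>>> step_arm([
  [0,-0.3,0,0,0],
  [0,-0.54,0,0,0],
  [0,-0.54,0,0,0],
  [0,-0.54,0,0,0],
])

```text
t: 16.2
ee_pos: [0.5213, -0.0945, 0.2505]
eef_rot: [180.0, -0.0, 90.0]
force: [1.1, 0.6, -0.6]
width: 0.001
grip_force: 0.0
```

```bash
python3 - <<'E'
from h import *
import cv2
s=read_state();p,r=s["ee_pos"],s["eef_rot"];print(p,r,s["force"],s["joint_pos"])
im,_=get_image("wrist");cv2.imwrite("pics/w3.png",cv2.resize(im,(800,600))[:,:,::-1])
E
```

```text
[ 0.5213308  -0.09449154  0.25053541] [ 1.79987116e+02 -2.32627012e-02  8.99647461e+01] [ 1.12047092  0.59956203 -0.55769527] [-25.74475996  23.81117298  41.9575719  117.64990152 -21.947833
  46.32991833  29.20583881]
```

View pics/w3.png

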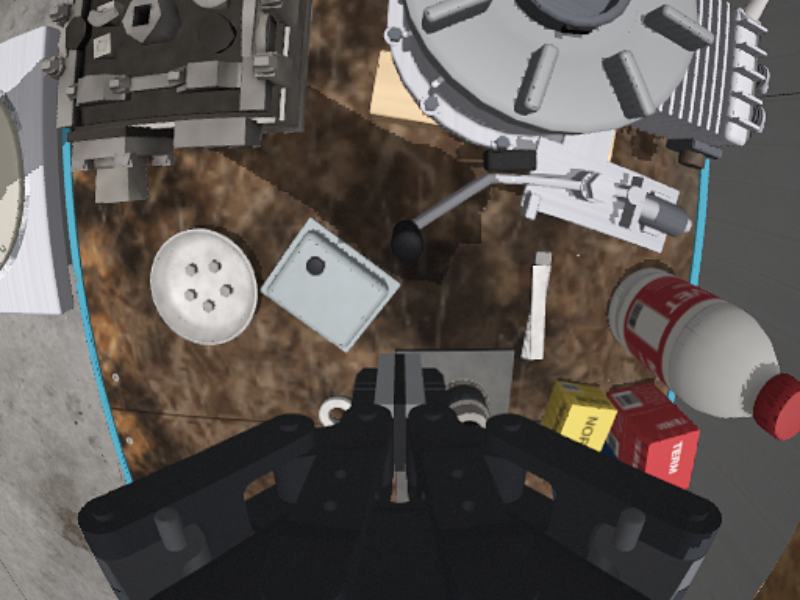

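The brake is off, with the grip at about (406,245) directly ahead of the shut fingers and free space below. I'll descend and push it back on.

>>> step_arm([
  [0,0,0,0.25,0],
  [0,0,0,0.5,0],
  [0,0,0,0.66,0],
  [0,0,0,0.66,0],
])

```text
t: 16.65
ee_pos: [0.5202, -0.0925, 0.1692]
eef_rot: [-179.8, -0.0, 90.2]
force: [0.0, 0.1, 0.2]
width: 0.003
grip_force: 0.0
```

>>> step_arm([
  [0,0.05,0,0,0],
  [0,0.09,0,0,0],
  [0,0.12,0,0,0],
  [0,0.15,0,0,0],
  [0,0.18,0,0,0],
  [0,0.21,0,0,0],
  [0,0.24,0,0,0],
])

```text
t: 17.35
ee_pos: [0.5203, -0.0668, 0.1716]
eef_rot: [-180.0, 0.1, 90.0]
force: [-3.8, -4.9, 1.3]
width: -0.002
grip_force: 2.7
```

>>> step_arm([
  [0,0.03,0,0,0],
  [0,0.06,0,0,0],
  [0,0.08,0,0,0],
  [0,0.08,0,0,0],
])

```text
t: 17.75
ee_pos: [0.5214, -0.0554, 0.1714]
eef_rot: [180.0, -0.0, 90.1]
force: [0.4, 0.0, 0.6]
width: -0.002
grip_force: 0.0
```

>>> step_arm([
  [0,-0.15,0,0,0],
  [0,-0.3,0,0,0],
  [0,-0.3,0,-0.3,0],
  [0,-0.3,0,-0.6,0],
  [0,-0.3,0,-0.9,0],
  [0,-0.3,0,-0.9,0],
])

```text
t: 18.35
ee_pos: [0.5237, -0.0927, 0.2834]
eef_rot: [179.6, -0.0, 90.1]
force: [-0.1, 0.8, -0.1]
width: 0.002
grip_force: 0.0
```

```bash
python3 - <<'E'
from h import *
import cv2
s=read_state();print(s["ee_pos"],s["force"])
im,_=get_image("wrist");cv2.imwrite("pics/w4.png",cv2.resize(im,(800,600))[:,:,::-1])
E
```

```text
[ 0.52365864 -0.09268447  0.28344512] [-0.07312541  0.75445601 -0.13724213]
```

View pics/w4.png

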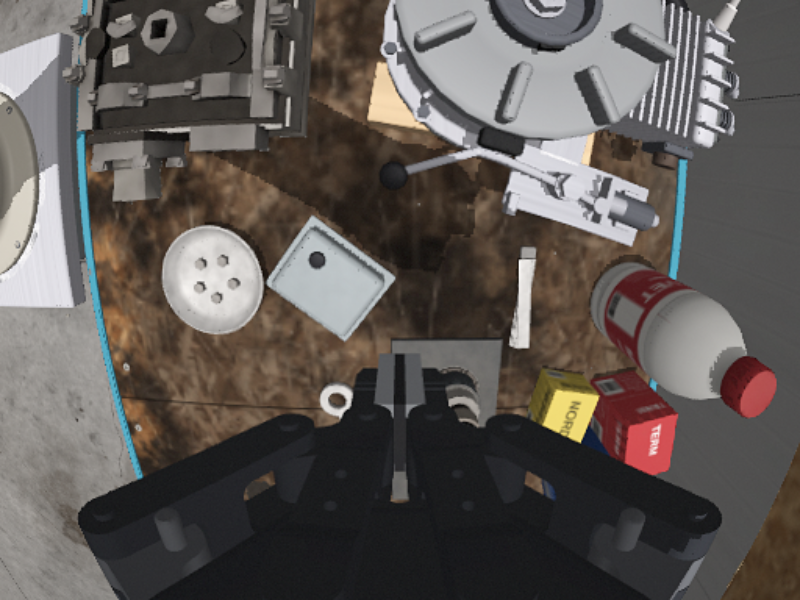

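The grip is now at about (393,176) and the pad at (500,140) is against the rim, so the brake is on. The vanes stand as before, allowing for the change of view, and the bench items haven't moved. I'll hand in.

```bash
python3 -c "
from station import *
print(hand_in())"
```

```text
the job is handed in; nothing more can be done
None
```

The job is done and handed in: brake taken off, flywheel pushed round until the force fell to about 2.4 N (plain drag about 5 N, so I judge it about 0.08 rad past the top), brake back on with its pad on the rim, and nothing else on the bench moved.

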